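# Uncover a watch movement and hold the magnifier over it

### The job

The watch movement under the clear dust cover has to be inspected: take the cover off and stand it upright in the middle of the cork mat, setting it down gently. Then pick up the hand magnifier, carry it over the things on the bench without knocking them, and finish holding it still and level right side up, with the lens centred over the movement and the middle of the lens about 25 mm above it; keep hold of it, do not put it down. Nothing may touch or knock the movement, its tray must stay put, and the other things on the bench are to be left alone.

Things in the scene. Friction and masses are not known exactly. Their poses are not given: they have to be found in the camera images.
- work_tray: Loose round black work tray, 116 mm across, 8 mm thick, lying flat on the bench, to the left or right of the middle. Origin: centre of its underside; z up. The movement's holder is fixed on it.
- movement: The watch movement: a brass disc 43 mm across with steel bridges and a copper balance, clamped in a steel holder (about 70 mm by 34 mm) fixed on the middle of the work tray. Origin: centre of the holder's underside, on the tray's top face; its highest point is 22 mm above that (30 mm above the bench). The cover's wall stands well clear of it all round.
- movement_top (a point): The centre of the movement's top face, on the tray's axis, 30 mm above the bench; z up. The lens is to be held over this point.
- dust_cover: Clear plastic dust cover with a blue rim and a blue knob, 70 g: an upside-down round cup, 96 mm across, 40 mm high, 3 mm wall, open below, standing loose on the work tray about the movement (its rim on the tray's top face, 8 mm above the bench). Origin: centre of the rim's underside; z up. On its top a round knob 18 mm across rises from 40 to 60 mm above the origin.
- cover_knob (a point): Middle of the dust cover's knob, on its axis, 50 mm above the cover's rim and 10 mm above the cover's top face.
- cork_mat: Fixed round cork mat, 130 mm across, 3 mm thick, near the front middle of the bench, empty at the start. Origin: centre of its underside on the bench.
- magnifier: Hand magnifier lying flat, 100 g, on the other side of the bench from the tray, lens pointing roughly away from the robot. Origin: under the handle near its centre of mass, where to grip; x along the handle to the lens, z up. Black handle: x -60 to 40 mm, 22 mm wide, 20 mm high. Steel lens ring 62 mm across, centred at x 85 mm, z 4 to 16 mm.
- lens (a point): Middle of the magnifier's lens: 85 mm along x and 10 mm above the magnifier's origin; z is the lens's own axis.
- driver_stand: Bystander: round stand full of screwdrivers with coloured caps, 86 mm across, 118 mm high. Origin: centre of its underside. The stand, the jar and the tub stand between the two sides of the bench.
- glass_jar: Bystander: glass jar with a knobbed lid, 86 mm across, 74 mm high. Origin: centre of its underside.
- watch_tub: Bystander: yellow tub full of old watches, 87 mm across, about 80 mm high. Origin: centre of its underside.
- oil_stand: Bystander: black bar with four oil cups, 38 mm by 130 mm (long side along its y), 27 mm high. Origin: centre of its underside.
- pocket_watch: Bystander: brass pocket watch lying face up, 48 mm across, 11 mm high. Origin: centre of its underside.
- glass_dish: Bystander: round glass dish, 72 mm across, 22 mm high. Origin: centre of its underside.
- hammer: Bystander: small hammer lying on the bench, 170 mm long, along its x. Origin: under its middle.
There are look-alikes about, which are no part of the job. Leave any pink look-alike of the dust_cover alone. Leave any purple look-alike of the work_tray alone.

How it is judged:
On the way, in this order (a step that is already met when the one before it is completed fails the run):
1. the dust cover stands upright on the cork mat, let go (horizontal distance between dust_cover and cork_mat below 0.03 m and height (world z) of dust_cover between 0 and 0.008 m and angle between dust_cover's own z axis and vertical below 0.08 rad and contact force between the fingers and dust_cover below 0.05 N and linear speed of dust_cover below 0.02 m/s), for 0.2 s.
2. the magnifier is picked up off the bench (contact force between the fingers and magnifier above 1 N and height (world z) of magnifier above 0.03 m), for 0.2 s.
At the end, for the whole second after the job is handed in: Cover upright and still, let go, within 30 mm of the mat's centre. Magnifier gripped and still, touching nothing else, within 0.14 rad of level, lens centre within 9 mm sideways of the movement's centre and 13 to 37 mm above its top. Tray within 10 mm of its start (all of step 1 and contact force between the fingers and magnifier above 1 N and horizontal distance between lens and movement_top below 0.009 m and z of lens in the frame of movement_top between 0.013 and 0.037 m and angle between magnifier's own z axis and vertical below 0.14 rad and linear speed of magnifier below 0.02 m/s and angular speed of magnifier below 0.15 rad/s and contact force between magnifier and work_tray below 0.02 N and contact force between magnifier and dust_cover below 0.02 N and contact force between magnifier and driver_stand below 0.02 N and contact force between magnifier and glass_jar below 0.02 N and contact force between magnifier and watch_tub below 0.02 N and contact force between magnifier and oil_stand below 0.02 N and contact force between magnifier and pocket_watch below 0.02 N and contact force between magnifier and glass_dish below 0.02 N and contact force between magnifier and hammer below 0.02 N and distance of work_tray from where it was at the start of the episode below 0.01 m and angle between work_tray's own z axis and vertical below 0.05 rad); the arm keeps its last pose, push and grip.
It fails at once if the cover, the magnifier or the fingers touch the movement (over 0.5 N) (contact force between any of dust_cover, magnifier, the fingers and movement above 0.5 N).
It fails at once if the work tray is shifted more than 10 mm (distance of work_tray from where it was at the start of the episode above 0.01 m).
It fails at once if the dust cover or the magnifier is dropped (moves faster than 0.45 m/s out of the fingers) ((contact force between the fingers and dust_cover below 0.02 N and linear speed of dust_cover above 0.45 m/s) or (contact force between the fingers and magnifier below 0.02 N and linear speed of magnifier above 0.45 m/s)).
It fails at once if the dust cover is pressed hard on the mat (over 35 N) (contact force between dust_cover and cork_mat above 35 N).
It fails at once if a bystander is shifted more than 15 mm or tipped more than 0.3 rad (distance of any of driver_stand, glass_jar, watch_tub, oil_stand, pocket_watch, glass_dish, hammer from where it was at the start of the episode above 0.015 m or angle between any of driver_stand, glass_jar, watch_tub, oil_stand, pocket_watch, glass_dish, hammer's own z axis and vertical above 0.3 rad).
It also fails if it takes over 61 s, if anything falls off the work surface, if the arm or the gripper's body presses on something with over 40 N, if the wrist force passes 120 N, or if a joint passes its speed limit or range.

### The arm

A 6-joint arm with a two-finger parallel gripper is mounted at the origin on the work surface. World frame = base frame: x ahead of the robot, y to its left, z up, the work surface at z = 0. Lengths are in m, angles in rad, forces in N, time in s.
With the tool pointing down it reaches from about 0.25 to 0.725 m from the base axis. Payload 4 kg.
Tool frame: the origin (TCP) lies between the finger pads; the fingertips stand r.tcp_to_tips ahead of it and the grasp point (between the pads) lies 8 mm behind it (r.tcp_to_tips is the distance from the TCP to the fingertips, in m); z points along the fingers, y is the line along which they close (so a half turn about z gives the same grasp; the last joint's range is limited). The gripper opens to 85 mm and grips with 20 to 120 N. Pads are 22 mm wide; open, the fingers measure 114 mm over their backs; the gripper's body (76 mm by 85 mm) begins 54 mm behind the grasp point. The pads swing forward as they close: fully open they stand 13 mm farther back than shut.
Start: joints at [-1.145, 0.241, 0.005, 1.335, 0, 1.571], TCP at [0.207, -0.455, 0.242] pointing down, gripper open.
Joint ranges: [-2.72, 2.72], [-1.05, 1.87], [-1.09, 1.28], [-1.99, 2.15], [-1.42, 1.44], [-3.14, 3.14]. Speed limits (rad/s): [2.79, 2.79, 3.14, 3.14, 3.14, 3.14].

### API

Orientations are given as a 3x3 rotation matrix whose columns are the frame's x, y, z axes.
In Python, from station import r, read_camera, camera_params gives the robot as it stands.
- The arm moves only by the shell command python3 -m handwheel 'ROWS' [FORCE]. ROWS is JSON, a list of rows, each a list of 7 numbers: the finger opening in mm, from 0 to 85.4, then the shift along the tool's x, y, z in mm, then the turn, a rotation vector about the tool's x, y, z in degrees. In form: [[jaw, dx, dy, dz, ax, ay, az], ...]. A call has 1 to 20 rows; each row shifts and turns the commanded pose from where the row before left it, along the tool's axes as they then stand; what a row does not reach is not made up. A row lasts 1/8 s, in which the tool goes at most 62.5 mm and 10.7 degrees, less where a joint would pass 70% of its speed; a pose out of reach is approached as far as the arm can. A call is refused whole if a number of a shift passes 62.5 or a number of a turn 10.7, either way. A call with a gripper value outside its range is refused whole. The fingers move at their own pace and stop on an object; FORCE is the grip in N (left out, the last holds). Time passes only in rows, so rows that do not move let the fingers close. It gives the time, the measured TCP pose, the force, the opening and the grip force at its end, in the units of the state.
- r.get_obs(): the state, without advancing time (a new reading comes with each control period).
- read_camera(name): name is "scene" or "top" or "wrist"; returns the picture (420x560x3 uint8, red, green, blue); there is no depth.
- camera_params(name): a dict with "fx", "fy", "cx", "cy" (pixels), "extrinsics" (4x4, takes a point from world to camera coordinates). Camera axes: x right, y down, z forward; pixel columns grow to the right and rows downward; lengths in m; the calibration is good to about 2 mm. A picture is of the moment at which its call begins: read the wrist's pose just before it. camera_params takes no time and is no camera call; for the wrist camera it gives the pose at the moment of the call.
- r.job_done(): hands the job in; it is judged then, once.
The state is a dict: "clock": time; "joint_pos": joint angles; "dq": joint speeds; "joint_torque": joint torques, N m; "eef_pos": TCP position; "tcp_rot": TCP orientation; "wrist_force": force on the tool from outside, world axes, zero at the start; "moment": the same for the moment, N m; "gripper_width": opening from 0.0 (shut) to 1.0 (fully open); "gripper_force": force on a finger pad.
Only numpy, scipy, OpenCV 4.12 (cv2) and the standard library are available. Lean on these libraries where they do the work, as an engineer would, in place of code of your own. Each camera call takes 0.05 s, during which the arm holds its last target. There are 200 camera calls.

## Working session

There is one attempt and no reset: what is moved stays moved. The work goes in short steps, Python scripts to look and compute and a shell command to move; the robot and the scene stay as the last step left them, time stands still between calls to the robot, and variables do not carry over. Pictures are saved under pics/ and viewed, at most 13 in all, crops included, and the job is handed in when it is done.

```bash
mkdir -p pics; ls; cat > h.py <<'E'
import numpy as np, cv2
from station import r, read_camera, camera_params
def ray(cam,u,v):
    p=camera_params(cam) if isinstance(cam,str) else cam
    E=np.array(p["extrinsics"]);R,t=E[:3,:3],E[:3,3]
    d=R.T@np.array([(u-p["cx"])/p["fx"],(v-p["cy"])/p["fy"],1]);return -R.T@t,d
def onz(cam,u,v,z):
    o,d=ray(cam,u,v);return o+d*(z-o[2])/d[2]
def proj(cam,P):
    p=camera_params(cam) if isinstance(cam,str) else cam
    E=np.array(p["extrinsics"]);q=E[:3,:3]@np.array(P)+E[:3,3]
    return p["fx"]*q[0]/q[2]+p["cx"],p["fy"]*q[1]/q[2]+p["cy"]
def snap(cam,name):
    a=read_camera(cam);cv2.imwrite(f"pics/{name}.png",a[:,:,::-1]);return a
E
python3 - <<'E'
from h import *
snap("top","top0");snap("scene","scene0")
for c in("top","scene"):
    p=camera_params(c);print(p["fx"],ray(p,280,210),proj(p,[.4,0,0]))
print(r.get_obs(),r.tcp_to_tips)
E
```

```text
pics
507.64767710329335 (array([ 0.30253315, -0.01977029,  1.35953224]), array([ 0.16364278,  0.03921378, -0.98618484])) (np.float64(292.5426689351047), np.float64(257.3090275673299))
440.1597232885766 (array([1.13333794, 0.41292351, 0.8747593 ]), array([-0.55493004, -0.40273217, -0.72810833])) (np.float64(315.07662960661213), np.float64(206.46115656250834))
{'clock': 0.1, 'joint_pos': array([-1.14501034e+00,  2.41397397e-01,  3.86122484e-03,  1.33522695e+00,
       -5.37103633e-06,  1.57079630e+00]), 'dq': array([-0.00019445, -0.0012487 ,  0.00394273,  0.00173354,  0.00259122,
       -0.00141156]), 'joint_torque': array([ 2.10742355e-04, -3.73137903e+01,  2.53009933e+01,  1.08523355e-02,
        2.51683338e-05, -1.83642737e-05]), 'eef_pos': array([ 0.20628789, -0.45485282,  0.241473  ]), 'tcp_rot': array([[ 9.10714357e-01,  4.13035946e-01, -8.17250404e-04],
       [ 4.13036754e-01, -9.10712600e-01,  1.78897087e-03],
       [-5.37096557e-06, -1.96679591e-03, -9.99998066e-01]]), 'wrist_force': array([ 0.95757121, -0.66741921,  0.13549314]), 'moment': array([-0.03424859, -0.01106099, -0.00182374]), 'gripper_force': 0.0, 'gripper_width': 0.9996361835178851} 0.011
```

View pics/top0.png

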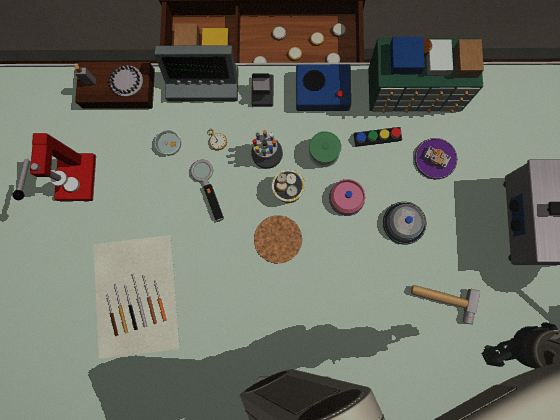

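View pics/scene0.png

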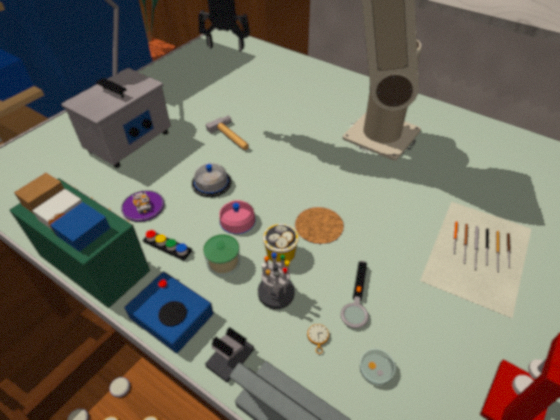

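The top view shows the tray and clear cover at (405,222) with its blue knob at (408,220). The mat is at (278,240) and the magnifier's handle runs (220,218)→(203,180) with its ring at (202,171). The pink and purple look-alikes are at (347,197) and (436,158).

```bash
cat > m.py <<'E'
from h import *
def seg(cam,f,lo,hi,box):
    a=cv2.imread(f);hsv=cv2.cvtColor(a,cv2.COLOR_BGR2HSV)
    m=cv2.inRange(hsv,np.array(lo),np.array(hi));k=np.zeros_like(m);x0,y0,x1,y1=box;k[y0:y1,x0:x1]=m[y0:y1,x0:x1]
    c=max(cv2.findContours(k,cv2.RETR_EXTERNAL,cv2.CHAIN_APPROX_NONE)[0],key=cv2.contourArea);return c
def ell(c): return cv2.fitEllipse(cv2.convexHull(c))
E
python3 - <<'E'
from m import *
T="pics/top0.png";S="pics/scene0.png"
def show(n,cam,c,z):
    e=ell(c);M=cv2.moments(c);u,v=M['m10']/M['m00'],M['m01']/M['m00']
    P=onz(cam,*e[0],z);print(n,np.round(e[0],1),np.round(e[1],1),"pt",np.round(P,4),"cent",np.round([u,v],1),np.round(onz(cam,u,v,z),4))
show("mat","top",seg("top",T,(5,70,60),(20,255,255),(245,205,312,270)),.003)
show("mat","scene",seg("scene",S,(5,70,60),(20,255,255),(285,200,350,250)),.003)
show("tray","top",seg("top",T,(0,0,0),(179,255,75),(375,195,435,250)),.006)
show("tray","scene",seg("scene",S,(0,0,0),(179,255,80),(185,160,238,200)),.006)
show("knob","top",seg("top",T,(105,130,60),(130,255,255),(385,200,425,245)),.062)
show("knob","scene",seg("scene",S,(105,130,60),(130,255,255),(195,155,225,180)),.060)
show("handle","top",seg("top",T,(0,0,0),(179,255,70),(195,180,228,225)),.02)
show("handle","scene",seg("scene",S,(0,0,0),(179,255,70),(345,255,375,305)),.02)
c=seg("top",T,(0,0,0),(179,255,70),(195,180,228,225));print(cv2.minAreaRect(c))
for n,f,b in(("t",T,(150,100,460,290)),("s",S,(180,140,400,400))):
    a=cv2.imread(f)[b[1]:b[3],b[0]:b[2]];k=min(800/a.shape[1],600/a.shape[0]);cv2.imwrite(f"pics/crop_{n}.png",cv2.resize(a,None,fx=k,fy=k,interpolation=cv2.INTER_CUBIC))
    print(k)
E
```

```text
mat [277.5 239. ] [47.6 48. ] pt [0.4489 0.0405 0.003 ] cent [277.5 239. ] [0.4488 0.0405 0.003 ]
mat [318.8 225.1] [36.9 49.2] pt [0.4543 0.046  0.003 ] cent [318.9 225. ] [0.4539 0.0461 0.003 ]
tray [403.4 222.8] [41.7 43.4] pt [ 0.4921 -0.2976  0.006 ] cent [394.6 227. ] [ 0.4807 -0.2737  0.006 ]
tray [211.8 183.8] [25.5 38.7] pt [ 0.5003 -0.2874  0.006 ] cent [217.2 188.1] [ 0.5049 -0.2629  0.006 ]
knob [408.8 219.1] [6.  6.6] pt [ 0.4938 -0.3004  0.062 ] cent [408.8 219.1] [ 0.4938 -0.3004  0.062 ]
knob [208.8 167.3] [5.2 6.1] pt [ 0.4943 -0.2953  0.06  ] cent [208.4 167.3] [ 0.4949 -0.2962  0.06  ]
handle [213.  202.3] [11.  44.6] pt [0.5459 0.2138 0.02  ] cent [212.7 201.6] [0.5477 0.2145 0.02  ]
handle [360.  281.6] [10.4 43.9] pt [0.5599 0.2242 0.02  ] cent [360.1 279.7] [0.5552 0.222  0.02  ]
((213.06585693359375, 202.60731506347656), (38.6202278137207, 8.692020416259766), 69.775146484375)
2.5806451612903225
2.3076923076923075
```

View pics/crop_t.png

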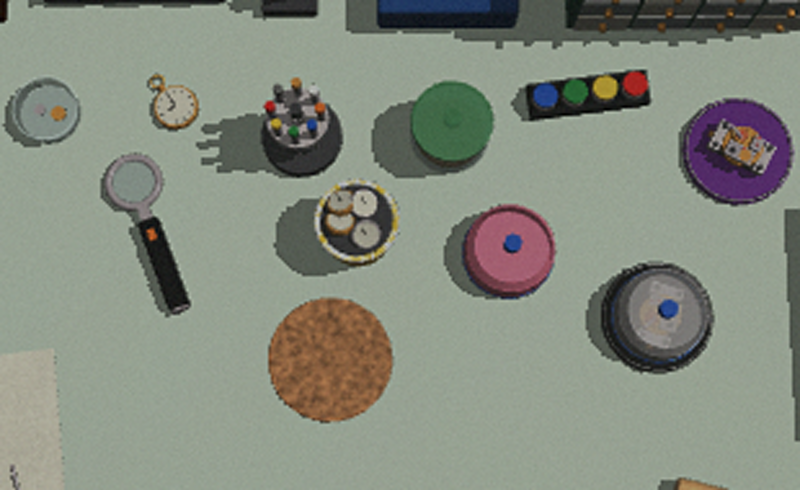

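```bash
python3 -m handwheel '[[50,20,-1,0,0,0,0],[50,41,-3,0,0,0,0],[50,41,-3,0,0,0,0],[50,41,-3,0,0,0,0],[50,41,-3,0,0,0,0],[50,41,-3,0,0,0,0],[50,41,-4,0,0,0,0],[50,41,-3,0,0,0,0],[50,20,-1,0,0,0,0],[50,0,0,0,0,0,0],[50,0,0,0,0,0,0],[50,0,0,0,0,0,0]]'
python3 - <<'E'
from h import *
p=camera_params("wrist");print(r.get_obs()["joint_pos"],proj(p,[.494,-.298,.058]),ray(p,280,210))
snap("wrist","w0")
E
```

```text
clock: 1.6
eef_pos: [0.4933, -0.2993, 0.2424]
tcp_rot: [[0.911, 0.411, -0.0], [0.411, -0.911, -0.0], [-0.0, -0.0, -1.0]]
wrist_force: [-0.4, -0.0, 0.7]
gripper_width: 0.585
gripper_force: 0.0
[-5.45174017e-01  3.95716488e-01  2.22608515e-01  1.39795606e+00
 -2.54103748e-04  2.17249424e+00] (np.float64(280.44573730507415), np.float64(186.55261315028932)) (array([ 0.56307583, -0.26818917,  0.374475  ]), array([-0.26994298, -0.11621516, -0.95590056]))
```

View pics/w0.png

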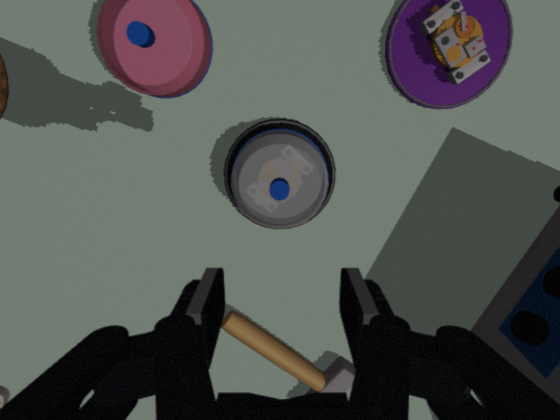

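The wrist view shows the knob at about (280,188), close to where it was predicted, and the tray ring at (280,173). The movement can be seen through the cover, and the fingers straddle below.

```bash
python3 - <<'E'
from m import *
W="pics/w0.png";p=camera_params("wrist")
c=seg("w",W,(105,130,60),(130,255,255),(262,172,300,204));e=ell(c);P=onz(p,*e[0],.063);print(e,P)
k=onz(p,*e[0],.063)
a=onz(p,e[0][0]-e[1][0]/2,e[0][1],.065)-k;print("rad",np.linalg.norm(a))
# tray: dark pixels' hull
c=seg("w",W,(0,0,0),(179,255,60),(215,110,345,235));e=ell(c);print("tray",e,onz(p,*e[0],.006))
o=r.get_obs();print(o["tcp_rot"].T@(np.array([P[0],P[1],.063])-o["eef_pos"])*1000)
E
```

```text
((279.03546142578125, 189.68760681152344), (19.30373764038086, 19.796611785888672), 35.1810188293457) [ 0.4921152  -0.29754797  0.063     ]
rad 0.008745485645888314
tray ((278.8943176269531, 173.13499450683594), (110.21204376220703, 111.74401092529297), 95.18082427978516) [ 0.4951359  -0.29559394  0.006     ]
[ -0.47565596  -2.1005448  179.51522468]
```

```bash
python3 -m handwheel '[[40,0,-2,15,0,0,0],[40,0,0,30,0,0,0],[40,0,0,35,0,0,0],[40,0,0,35,0,0,0],[40,0,0,30,0,0,0],[40,0,0,18,0,0,0],[40,0,0,10,0,0,0],[40,0,0,5,0,0,0],[40,0,0,0,0,0,0],[40,0,0,0,0,0,0]]' 
python3 - <<'E'
from h import *
snap("wrist","w1")
E
```

```text
clock: 2.9
eef_pos: [0.4941, -0.297, 0.0652]
tcp_rot: [[0.911, 0.413, 0.001], [0.413, -0.911, -0.001], [0.001, 0.001, -1.0]]
wrist_force: [-0.0, -0.1, -0.1]
gripper_width: 0.47
gripper_force: 0.0
```

View pics/w1.png

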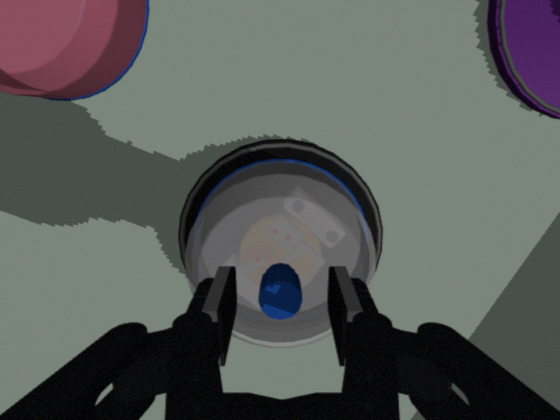

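The knob, at (280,291), is centred between the fingers at x≈222 and 340. Next I close, then lift a little.

```bash
python3 -m handwheel '[[30,0,0,1,0,0,0],[10,0,0,0,0,0,0],[10,0,0,0,0,0,0],[10,0,0,0,0,0,0],[10,0,0,0,0,0,0],[10,0,0,0,0,0,0],[10,0,0,0,0,0,0]]' 40
python3 -m handwheel '[[10,0,0,-3,0,0,0],[10,0,0,-5,0,0,0],[10,0,0,-7,0,0,0],[10,0,0,0,0,0,0]]'
```

```text
clock: 3.82
eef_pos: [0.4938, -0.2967, 0.0636]
tcp_rot: [[0.911, 0.413, 0.001], [0.413, -0.911, -0.0], [0.0, 0.0, -1.0]]
wrist_force: [-0.6, 0.4, 4.4]
gripper_width: 0.19
gripper_force: 39.2
clock: 4.32
eef_pos: [0.4941, -0.2969, 0.0791]
tcp_rot: [[0.911, 0.413, 0.001], [0.413, -0.911, -0.001], [0.001, 0.001, -1.0]]
wrist_force: [-0.3, -0.3, -1.2]
gripper_width: 0.186
gripper_force: 39.0
```

```bash
python3 -m handwheel '[[10,0,0,-12,0,0,0],[10,0,0,-20,0,0,0],[10,0,0,-25,0,0,0],[10,0,0,-20,0,0,0],[10,0,0,-10,0,0,0],[10,3,-10,-3,0,0,0],[10,6,-20,0,0,0,0],[10,9,-29,0,0,0,0],[10,11,-35,0,0,0,0],[10,11,-35,0,0,0,0],[10,11,-35,0,0,0,0],[10,11,-35,0,0,0,0],[10,11,-35,0,0,0,0],[10,11,-35,0,0,0,0],[10,9,-29,0,0,0,0],[10,6,-19,0,0,0,0],[10,3,-10,0,0,0,0],[10,0,0,0,0,0,0],[10,0,0,0,0,0,0]]'
python3 - <<'E'
from h import *
snap("scene","s1");snap("top","t1")
E
```

```text
clock: 6.7
eef_pos: [0.4512, 0.0429, 0.1681]
tcp_rot: [[0.911, 0.413, -0.0], [0.413, -0.911, -0.0], [-0.0, 0.0, -1.0]]
wrist_force: [0.1, -0.3, -0.7]
gripper_width: 0.19
gripper_force: 39.1
```

View pics/s1.png

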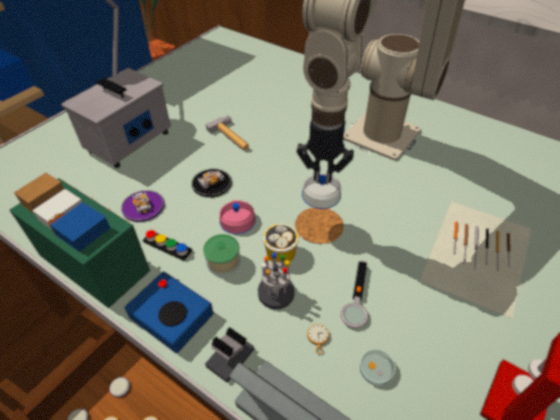

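The scene view shows the cover hanging level at (321,190) over the mat at (319,226). The tray at (211,182) is bare and hasn't moved. Next I lower it.

```bash
python3 -m handwheel '[[10,0,0,12,0,0,0],[10,0,0,22,0,0,0],[10,0,0,25,0,0,0],[10,0,0,20,0,0,0],[10,0,0,12,0,0,0],[10,0,0,8,0,0,0],[10,0,0,4,0,0,0],[10,0,0,2,0,0,0],[10,0,0,1,0,0,0],[10,0,0,0,0,0,0],[10,0,0,0,0,0,0]]'
```

```text
clock: 8.18
eef_pos: [0.4516, 0.0433, 0.0626]
tcp_rot: [[0.911, 0.413, 0.001], [0.413, -0.911, 0.0], [0.001, 0.0, -1.0]]
wrist_force: [-1.0, -0.8, -1.0]
gripper_width: 0.191
gripper_force: 39.1
```

```bash
python3 -m handwheel '[[10,0,0,1,0,0,0],[10,0,0,1,0,0,0],[10,0,0,0,0,0,0]]'; python3 -m handwheel '[[10,0,0,1,0,0,0],[10,0,0,0,0,0,0]]';python3 -m handwheel '[[10,0,0,1,0,0,0],[10,0,0,0,0,0,0]]'
```

```text
clock: 8.55
eef_pos: [0.4513, 0.0433, 0.0602]
tcp_rot: [[0.911, 0.413, -0.0], [0.413, -0.911, -0.0], [-0.0, -0.0, -1.0]]
wrist_force: [-0.5, 0.4, -1.1]
gripper_width: 0.19
gripper_force: 39.1
clock: 8.8
eef_pos: [0.4513, 0.0433, 0.0592]
tcp_rot: [[0.911, 0.413, -0.0], [0.413, -0.911, -0.0], [-0.0, -0.0, -1.0]]
wrist_force: [0.8, 0.3, -0.6]
gripper_width: 0.187
gripper_force: 39.1
clock: 9.05
eef_pos: [0.4515, 0.0433, 0.0586]
tcp_rot: [[0.911, 0.413, 0.0], [0.413, -0.911, 0.0], [0.0, 0.0, -1.0]]
wrist_force: [-0.7, -0.3, 3.7]
gripper_width: 0.186
gripper_force: 39.5
```

```bash
python3 -m handwheel '[[18,0,0,0,0,0,0],[22,0,0,0,0,0,0],[30,0,0,0,0,0,0],[38,0,0,0,0,0,0],[40,0,0,0,0,0,0],[40,0,0,-10,0,0,0],[40,0,0,-25,0,0,0],[40,0,0,-40,0,0,0],[40,0,0,-40,0,0,0],[40,0,0,-30,0,0,0],[40,0,0,-15,0,0,0],[40,0,0,0,0,0,0]]'
python3 - <<'E'
from m import *
snap("top","t2");snap("scene","s2")
T="pics/top0.png";S="pics/scene0.png"
# handle axis: end + ring, both views
for cam,f,hb,rb in(("top",T,(195,185,228,225),(185,155,217,182)),("scene",S,(345,255,375,305),(336,300,375,330))):
    c=seg(cam,f,(0,0,0),(179,255,70),hb).reshape(-1,2).astype(float)
    m=c.mean(0);d=np.linalg.svd(c-m)[2][0];s=(c-m)@d;e1=m+d*s.min();e2=m+d*s.max()
    P1,P2=onz(cam,*e1,.018)[:2],onz(cam,*e2,.018)[:2];v=P2-P1
    print(cam,P1,P2,np.linalg.norm(v),np.degrees(np.arctan2(v[1],v[0])))
    a=cv2.imread(f);x0,y0,x1,y1=rb;g=a[y0:y1,x0:x1].astype(int)
    bg=np.median(cv2.imread(f)[225:240,180:240] if cam=="top" else cv2.imread(f)[250:270,380:400],(0,1))
    k=(np.abs(g-bg).sum(2)>60).astype(np.uint8)
    print(bg);print("\n".join("".join(".#"[q] for q in row) for row in k))
E
```

```text
clock: 10.55
eef_pos: [0.4524, 0.0434, 0.2202]
tcp_rot: [[0.911, 0.413, 0.004], [0.413, -0.911, 0.0], [0.004, 0.001, -1.0]]
wrist_force: [-0.5, 0.0, 0.1]
gripper_width: 0.467
gripper_force: 0.0
top [0.59527331 0.233375  ] [0.49594453 0.1951538 ] 0.10642869647191379 -158.95353352953416
[146. 162. 150.]
................................
................................
................................
................................
...............#####............
............###########.........
..........#.##.#########........
.........##..############.......
........##.#####..#######.......
.......##.###.##.#...######.....
......###.##..#.##.#..#####.....
......##.####.#..#..#..#####....
.....###.###..#.#.#...######....
.....#####....#....###..####....
....###.##.##...###.#...#####...
....###.#.######..#....#.###....
....###.#...#.##.##.....##.##...
....###.###....#...#.#..##.#....
....###.##.#.##..#.....##..#....
....####.###.##..####..##.##....
....#######...#.....#.###.#.....
....#####.##......#..######.....
.....#########..##..######......
......###################.......
.....
[... 703 characters left out ...]
#########..###......
.....#######################..####.....
.....########################.####.....
.....##############################....
....##.############################....
.....#.############################....
.....##.###########################....
......##############################...
......##############################...
.......#############################...
.......#############################...
........############################...
........###########################....
.........##########################....
..........########################.....
...........#######################.....
............#####################......
..............#################........
```

```bash
python3 -m handwheel '[[50,17,-12,0,0,0,0],[50,34,-23,0,0,0,0],[50,34,-24,0,0,0,0],[50,34,-24,0,0,0,0],[50,34,-23,0,0,0,0],[50,17,-12,0,0,0,0],[50,0,0,0,0,0,-5],[50,0,0,0,0,0,-10],[50,0,0,0,0,0,-10],[50,0,0,0,0,0,-10],[50,0,0,0,0,0,-10],[50,0,0,0,0,0,-10],[50,0,0,0,0,0,-10],[50,0,0,0,0,0,-10]]'
python3 -m handwheel '[[50,0,0,0,0,0,-10],[50,0,0,0,0,0,-10],[50,0,0,0,0,0,-10],[50,0,0,0,0,0,-10],[50,0,0,0,0,0,-10],[50,0,0,0,0,0,-10],[50,0,0,0,0,0,-10],[50,0,0,0,0,0,-10],[50,0,0,0,0,0,-10],[50,0,0,0,0,0,-10],[50,0,0,0,0,0,-2],[50,0,0,0,0,0,0],[50,0,0,0,0,0,0]]'
python3 - <<'E'
from h import *
print(r.get_obs()["joint_pos"]); p=camera_params("wrist");print([proj(p,q) for q in([.558,.221,.02],[.496,.195,.02],[.6,.24,.02])]);snap("wrist","w2")
E
```

```text
clock: 12.4
eef_pos: [0.5572, 0.2221, 0.2168]
tcp_rot: [[-0.17, 0.985, -0.002], [0.985, 0.17, -0.0], [-0.0, -0.002, -1.0]]
wrist_force: [-0.1, -1.0, -0.2]
gripper_width: 0.586
gripper_force: 0.0
clock: 14.02
eef_pos: [0.5574, 0.2212, 0.218]
tcp_rot: [[-0.931, -0.364, -0.001], [-0.364, 0.932, -0.0], [0.001, 0.0, -1.0]]
wrist_force: [0.7, 0.1, 0.4]
gripper_width: 0.584
gripper_force: 0.0
[3.77781288e-01 4.51554704e-01 2.44316922e-01 1.36406407e+00
 8.20248480e-05 5.50008669e-03]
[(np.float64(281.8209544060516), np.float64(187.46401073745187)), (np.float64(279.8748864140719), np.float64(113.1955159657989)), (np.float64(284.3333316921887), np.float64(233.3809458050368))]
```

View pics/w2.png

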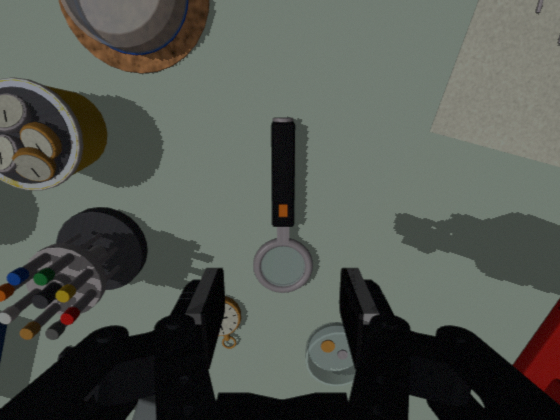

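The wrist view shows the handle nearly vertical, from (283,116) to (283,226), with the ring centred at (283,264). The stand, watch and dish lie well aside.

```bash
python3 - <<'E'
from m import *
W="pics/w2.png";p=camera_params("wrist");o=r.get_obs()
c=seg("w",W,(0,0,0),(179,255,60),(262,110,305,228));q=c.reshape(-1,2);print(q.min(0),q.max(0))
rc=cv2.minAreaRect(c);print(rc)
m=lambda y:q[np.abs(q[:,1]-y)<4][:,0]
for y in(140,170,195):print(y,(m(y).min()+m(y).max())/2,m(y).max()-m(y).min())
R=o["tcp_rot"]
for n,u,v,z in(("rear",283,117,.015),("front",283.5,227,.02),("ring",283,264.5,.011)):
    P=onz(p,u,v,z);print(n,P,R.T@(P-o["eef_pos"])*1000)
E
```

```text
[271 118] [295 226]
((283.0, 172.0), (108.0, 24.0), 90.0)
140 283.0 24
170 283.0 22
195 283.0 22
rear [0.49831304 0.19876568 0.015     ] [ 63.19658527   0.67862149 203.12958516]
front [0.59424586 0.23677881 0.02      ] [-39.99068328   1.17336245 198.10488056]
ring [0.63575196 0.2525174  0.011     ] [-84.38044979   0.72740846 207.09422603]
```

```bash
python3 -m handwheel '[[50,0,1,15,0,0,0],[50,0,0,30,0,0,0],[50,0,0,40,0,0,0],[50,0,0,40,0,0,0],[50,0,0,35,0,0,0],[50,0,0,22,0,0,0],[45,0,0,12,0,0,0],[40,0,0,6,0,0,0],[40,0,0,0,0,0,0],[40,0,0,0,0,0,0]]' 60
python3 - <<'E'
from h import *
snap("wrist","w3")
E
```

```text
clock: 15.32
eef_pos: [0.5579, 0.2222, 0.0194]
tcp_rot: [[-0.931, -0.365, 0.002], [-0.365, 0.931, 0.001], [-0.002, -0.0, -1.0]]
wrist_force: [-0.2, 0.9, -0.2]
gripper_width: 0.469
gripper_force: 0.0
```

View pics/w3.png

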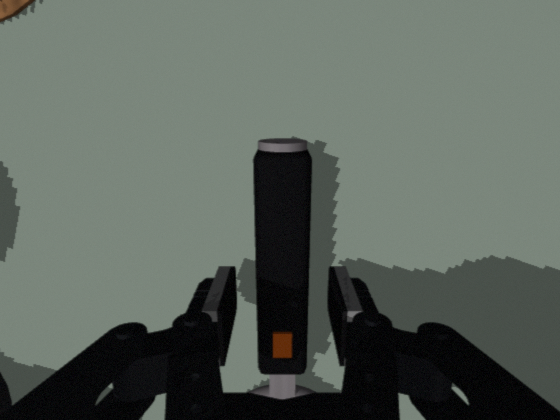

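The handle is centred at x≈283 between the fingers and aligned with them. I'll go down the last few mm, close and test-lift.

```bash
python3 -m handwheel '[[36,0,0,2,0,0,0],[32,0,0,2,0,0,0],[15,0,0,0,0,0,0],[15,0,0,0,0,0,0],[15,0,0,0,0,0,0],[15,0,0,0,0,0,0],[15,0,0,0,0,0,0],[15,0,0,0,0,0,0]]' 60
python3 -m handwheel '[[15,0,0,-3,0,0,0],[15,0,0,-6,0,0,0],[15,0,0,-12,0,0,0],[15,0,0,-20,0,0,0],[15,0,0,-30,0,0,0],[15,0,0,-30,0,0,0],[15,0,0,-30,0,0,0],[15,0,0,-20,0,0,0],[15,0,0,-10,0,0,0],[15,0,0,-4,0,0,0],[15,0,0,0,0,0,0],[15,0,0,0,0,0,0]]'
python3 - <<'E'
from m import *
print(r.get_obs()["joint_pos"])
snap("wrist","w4");snap("scene","s4");snap("top","t4")
E
```

```text
clock: 16.38
eef_pos: [0.5571, 0.222, 0.0143]
tcp_rot: [[-0.931, -0.365, -0.0], [-0.365, 0.931, 0.0], [-0.0, 0.0, -1.0]]
wrist_force: [-1.0, -1.0, 1.1]
gripper_width: 0.238
gripper_force: 61.2
clock: 17.88
eef_pos: [0.5566, 0.2217, 0.1782]
tcp_rot: [[-0.931, -0.365, -0.002], [-0.365, 0.931, -0.001], [0.002, -0.0, -1.0]]
wrist_force: [0.0, 0.8, -1.9]
gripper_width: 0.237
gripper_force: 61.0
[ 3.79084917e-01  4.70635675e-01  1.70061104e-01  1.27224074e+00
 -1.31118137e-05  5.64553036e-03]
```

View pics/s4.png

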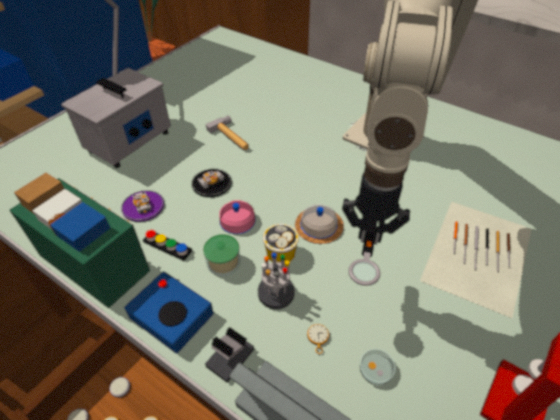

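The magnifier is held with its lens at (365,271), and the cover stands on the mat at (319,222). Next I refine the position of the movement.

```bash
python3 -m handwheel '[[15,10,0,0,0,0,0],[15,22,0,0,0,0,0],[15,22,0,0,0,0,0],[15,22,0,0,0,0,0],[15,22,0,0,0,0,0],[15,9,0,0,0,0,0],[15,0,0,0,0,0,0]]'
python3 - <<'E'
from m import *
for cam,f,b in(("top","pics/t4.png",(370,190,440,255)),("top","pics/t2.png",(370,190,440,255)),("scene","pics/s4.png",(185,160,238,200))):
    c=seg(cam,f,(0,0,0),(179,255,60),b);e=ell(c);print(cam,np.round(e[0]+e[1],1),onz(cam,*e[0],.006))
    x0,y0,x1,y1=b
    a=cv2.imread(f)[y0:y1,x0:x1];hs=cv2.cvtColor(a,cv2.COLOR_BGR2HSV);k=cv2.inRange(hs,(5,90,90),(28,255,255));v,u=np.nonzero(k)
    print(" brass",len(u),onz(cam,(u.min()+u.max())/2+x0,(v.min()+v.max())/2+y0,.029))
E
```

```text
clock: 18.9
eef_pos: [0.4572, 0.1828, 0.1796]
tcp_rot: [[-0.931, -0.365, 0.001], [-0.365, 0.931, 0.0], [-0.001, 0.0, -1.0]]
wrist_force: [0.5, 0.3, -0.6]
gripper_width: 0.243
gripper_force: 61.0
top [403.6 222.8  41.5  43.2] [ 0.4920262  -0.29799096  0.006     ]
 brass 103 [ 0.4856601  -0.29825628  0.029     ]
top [403.5 222.8  41.5  43. ] [ 0.49218512 -0.29786064  0.006     ]
 brass 104 [ 0.4856601  -0.29825628  0.029     ]
scene [211.3 182.9  26.   37.3] [ 0.49825537 -0.29105309  0.006     ]
 brass 99 [ 0.50141249 -0.29145694  0.029     ]
```

```bash
python3 -m handwheel '[[15,0,-17,0,0,0,2],[15,1,-26,0,0,0,3],[15,1,-34,0,0,0,4],[15,1,-34,0,0,0,4],[15,1,-34,0,0,0,4],[15,1,-34,0,0,0,4],[15,1,-34,0,0,0,4],[15,1,-34,0,0,0,4],[15,1,-34,0,0,0,4],[15,1,-34,0,0,0,4],[15,1,-34,0,0,0,4],[15,1,-34,0,0,0,4],[15,1,-34,0,0,0,4],[15,1,-26,0,0,0,3],[15,0,-4,0,0,0,0.4],[15,0,0,0,0,0,0],[15,0,0,0,0,0,0],[15,0,0,0,0,0,0]]'
python3 - <<'E'
from m import *
o=r.get_obs();R=o["tcp_rot"];t=o["eef_pos"]
print("lens",t+R@[-.0847,0,.0043]); print(R.T@(np.array([.4945,-.295,.055])-(t+R@[-.0847,0,.0043]))*1000)
a=snap("top","t5");b=snap("scene","s5")
P=t+R@[-.0847,0,.0043];ims=[]
for cam,im in(("top",a),("scene",b)):
    u,v=map(int,proj(cam,P));print(u,v);k=im[max(v-45,0):v+45,u-60:u+60,::-1];ims.append(cv2.resize(k,(480,360),interpolation=cv2.INTER_CUBIC)[:, :390])
cv2.imwrite("pics/c5.png",np.hstack(ims))
E
```

```text
clock: 21.15
eef_pos: [0.4232, -0.2467, 0.1793]
tcp_rot: [[-0.858, 0.514, 0.0], [0.514, 0.858, 0.0], [0.0, 0.0, -1.0]]
wrist_force: [0.1, -0.8, -1.2]
gripper_width: 0.237
gripper_force: 60.9
lens [ 0.49585795 -0.29024607  0.17497976]
[ -1.28232497  -4.78915339 119.97919546]
414 211
204 134
```

View pics/c5.png

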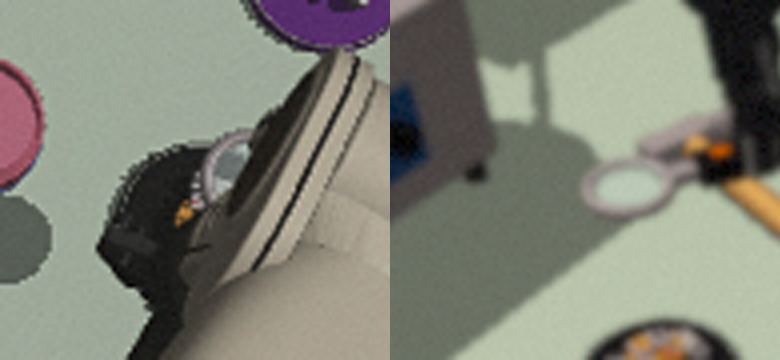

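The lens is high over the tray: in the scene half the ring sits level, about 4 px from its predicted spot, and in the top half the arm hides part of it. Now I lower it.

```bash
python3 -m handwheel '[[15,-1,-5,8,0,0,0],[15,0,0,15,0,0,0],[15,0,0,20,0,0,0],[15,0,0,20,0,0,0],[15,0,0,20,0,0,0],[15,0,0,15,0,0,0],[15,0,0,10,0,0,0],[15,0,0,6,0,0,0],[15,0,0,4,0,0,0],[15,0,0,0,0,0,0],[15,0,0,0,0,0,0],[15,0,0,0,0,0,0]]'
python3 - <<'E'
from m import *
o=r.get_obs();R=o["tcp_rot"];t=o["eef_pos"];P=t+R@[-.0847,0,.0043]
print("lens",P);b=snap("scene","s6");snap("wrist","w6");snap("top","t6")
u,v=map(int,proj("scene",P));print(proj("scene",P),proj("scene",[.4945,-.295,.006]));ims=[cv2.resize(b[v-30:v+40,u-50:u+50,::-1],(800,560),interpolation=cv2.INTER_CUBIC)]
print(u-50,v-30);cv2.imwrite("pics/c6.png",ims[0])
E
```

```text
clock: 22.75
eef_pos: [0.4214, -0.2523, 0.0617]
tcp_rot: [[-0.857, 0.515, 0.001], [0.515, 0.857, -0.0], [-0.001, -0.0, -1.0]]
wrist_force: [0.6, 0.7, -0.6]
gripper_width: 0.239
gripper_force: 60.9
lens [ 0.49396436 -0.29596285  0.0574978 ]
(np.float64(208.8145870985817), np.float64(167.85760211049072)) (np.float64(211.1745043356563), np.float64(181.59573604009694))
158 137
```

View pics/c6.png

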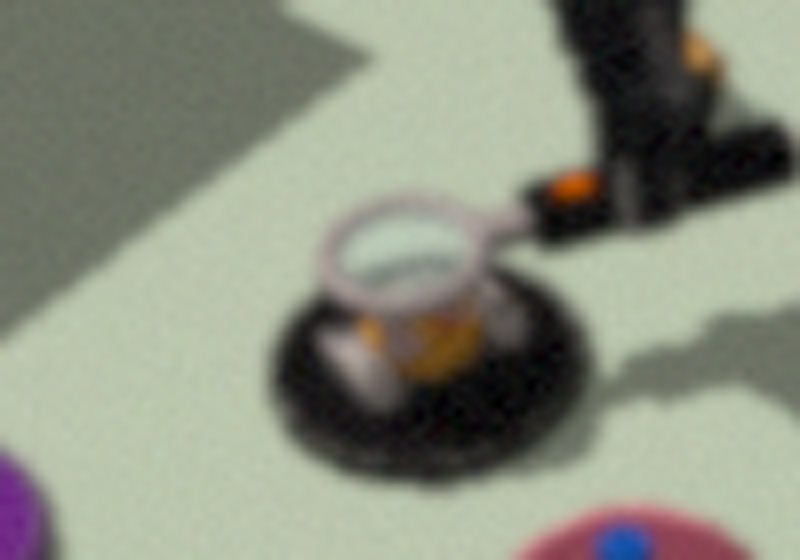

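```bash
python3 - <<'E'
from m import *
o=r.get_obs();R=o["tcp_rot"];t=o["eef_pos"]
P=t+R@[.0605,0,.0043];print("rear mid pred",proj("scene",P),proj("wrist",P), "top edge wrist",proj("wrist",t+R@[.060,0,-.0037]))
c=seg("w","pics/w6.png",(0,0,0),(179,255,60),(240,120,325,300)).reshape(-1,2);print("wrist handle rows",c.min(0),c.max(0))
a=cv2.imread("pics/w3.png");c=seg("w","pics/w3.png",(0,0,0),(179,255,60),(240,120,325,300)).reshape(-1,2);print("w3",c.min(0),c.max(0))
# ring ellipse in scene
c=seg("s","pics/s6.png",(0,0,0),(179,255,70),(185,160,235,202));e=ell(c);print("tray",e[0])
m=seg("s","pics/s4.png",(0,0,0),(179,255,70),(185,160,235,202));print("tray before",ell(m)[0]);print(o["clock"],o["dq"])
E
```

```text
rear mid pred (np.float64(257.23811383823846), np.float64(154.52950000488312)) (np.float64(285.1082001692739), np.float64(147.8555295564713)) top edge wrist (np.float64(285.3082053037762), np.float64(152.20513686543606))
wrist handle rows [240 150] [324 299]
w3 [254 139] [311 299]
tray (211.44638061523438, 182.94754028320312)
tray before (211.32260131835938, 182.91383361816406)
22.9 [ 0.00169838  0.00239426  0.00013998 -0.00045975  0.00122323 -0.00068169]
```

View pics/w6.png

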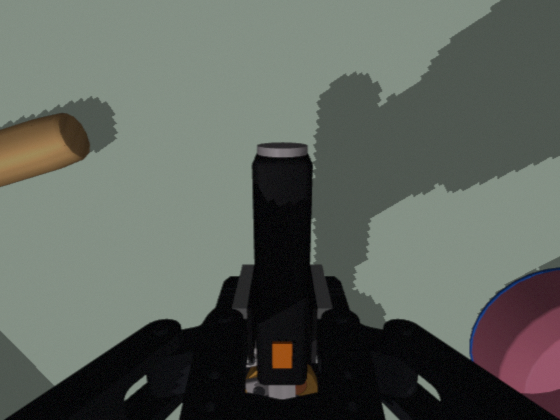

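The wrist view shows the handle straight and level in the fingers, with its end cap at (282,148) against a predicted (285,148). The tray hasn't moved and the lens is on target, so I'm handing in.

```bash
python3 -c "
from station import r
print(r.job_done())"
```

```text
the job is handed in; nothing more can be done
None
```

The job is handed in at about 23 s of the 61 s limit, with no verdict returned: the dust cover stands upright on the cork mat, and the magnifier is held level about 27 mm above the movement, with its lens measured within about 2 mm of centre.

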